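# Uncap a jumbo paint marker with the cap puller

### The arm

A 7-joint arm with a two-finger parallel gripper is mounted at the origin on the work surface. World frame = base frame: x ahead of the robot, y to its left, z up, the work surface at z = 0. Lengths are in m, angles in rad, forces in N, time in s.
With the tool pointing down it reaches from about 0.425 to 0.875 m from the base axis. Payload 4.7 kg.
Tool frame: the origin (TCP) lies at the very end of the fingers, on their centre line; the grasp point (between the pads) lies 19 mm behind it; x points along the fingers, y is the direction in which the jaws open and shut, and the axes are right-handed (so a half turn about x gives the same grasp; the last joint's range is limited). The gripper opens to 87 mm and grips with 3 to 60 N. Pads are 19 mm wide; open, the fingers measure 117 mm over their backs; the gripper's body (75 mm by 190 mm) begins 51 mm behind the grasp point.
Start: joints at [1.126, 0.321, -0.07, 1.45, 0.023, 1.371, -0.057], TCP at [0.288, -0.583, 0.223] pointing down, gripper open.
Joint ranges: [-2.86, 2.86], [-0.3, 2.09], [-1.38, 1.24], [0.06, 2.45], [-1.56, 4.7], [0.09, 2.05], [-2.69, 2.69]. Speed limits (rad/s): [2.57, 2.57, 3.14, 3.14, 3.14, 3.14, 3.14].

### API

Orientations are given as a rotation vector (axis times angle).
In Python, from bench import ctrl gives the robot as it stands.
- The arm moves only by the tool step_arm, never from a script. Its argument "increments" is one flat list of numbers, 6 for each row, row after row: the shift along the tool's x, y, z in cm, then the turn, a rotation vector about the tool's x, y, z in rad. In form: [tx, ty, tz, ax, ay, az, tx, ty, tz, ax, ay, az, ...]. A call has 1 to 12 rows; each row shifts and turns the commanded pose from where the row before left it, along the tool's axes as they then stand; what a row does not reach is not made up. A row lasts 1/8 s, in which the tool goes at most 62.5 mm and 10.7 degrees, less where a joint would pass 70% of its speed; a pose out of reach is approached as far as the arm can. A call with a gripper value outside its range is refused whole. "fingers" is the opening in per cent of the stroke, from 0 (shut) to 100 (fully open), set as the call begins (left out, the last holds). The fingers move at their own pace and stop on an object; "force" is the grip in N (left out, the last holds). Time passes only in rows, so rows that do not move let the fingers close. It gives the time, the measured TCP pose, the force and the opening at its end, in the units of the state.
- ctrl.get_state(): the state, without advancing time (a new reading comes with each control period).
- ctrl.get_image(name): name is "scene" or "top" or "wrist"; returns the picture (480x640x3 uint8, red, green, blue); there is no depth.
- ctrl.camera_params(name): a dict with "vertical_fov" (degrees; the focal length in pixels is half the picture's height over the tangent of half this angle, whatever the lens; pixels are square), "cx", "cy" (the principal point, pixels), "R" (3x3) and "t" (3): a world point X has camera coordinates R X + t. Camera axes: x right, y down, z forward; pixel columns grow to the right and rows downward; lengths in m; the calibration is good to about 2 mm. A picture is of the moment at which its call begins: read the wrist's pose just before it. camera_params takes no time and is no camera call; for the wrist camera it gives the pose at the moment of the call.
- ctrl.close_job(): hands the job in, once; it reports no verdict.
Trained networks look in the newest picture that a camera, given by its name, has taken for a name from the list of things; names that differ only in an ending like _2 or _b are one class to them, and where a whole thing is asked for, a point or a joint stands for the part that bears it (a point fixed in the world has none). Each returns a list of dicts, best first, with "score" (0 to 1); they miss things now and then, are a little off and sometimes report something else, mostly with a low value. They report only what shows in the picture. A call takes as long as a camera call. They do not tell look-alikes from the thing itself.
- ctrl.search_frame(camera, name): "xyz" ([x, y, z] in m, in the coordinates of the camera as it stood for that picture, good to about 4 mm: the middle of the surface that is visible of it).
- ctrl.silhouettes(camera, name): "pixels" (480x640 bool, what is visible of it).
- ctrl.spot_point(camera, name): "xyz" ([x, y, z] in m, in the coordinates of the camera as it stood for that picture, good to about 4 mm: a listed point, or the origin of a listed thing).
The state is a dict: "time": time; "joint_positions": joint angles; "qd": joint speeds; "joint_torque": joint torques, N m; "position": TCP position; "tool_rot": TCP orientation; "ft_force": force on the tool from outside, world axes, zero at the start; "torque": the same for the moment, N m; "grip_width": opening from 0.0 (shut) to 1.0 (fully open).
Only numpy, scipy, OpenCV 4.12 (cv2) and the standard library are available. Lean on these libraries where they do the work, as an engineer would, in place of code of your own. Each camera call takes 0.05 s, during which the arm holds its last target.

### The job

Draw the purple paint marker out of its bay under the low shelf by its cap, lay it down still capped in the open on the dark table top and let go. Then take it by the barrel, lay it in the cap puller with its cap in the trough and the barrel in the yellow fork, pull the barrel straight out of the snap-fit cap, and lay the uncapped barrel in both saddles of the white rest, centred, leaving the cap lying in the trough. Leave all other things where they are.

Things in the scene. Friction and masses are not known exactly. Their poses are not given: they have to be found in the camera images.
- cap: Purple square cap of the target marker, 64 x 44 x 44 mm, 60 g. Origin at the centre of its underside; x along the marker from closed end (-32 mm) to mouth (+32 mm), z up. Snapped onto the barrel: while joined, the barrel's origin lies 87 mm along the cap's +x, axes parallel. At the start it sticks out of a bay of the shelf, mouth inward; nearly all the barrel lies under the board.
- cap_mouth (a point): Centre of the cap's mouth, on the marker's axis, 32 mm along x and 22 mm above the cap's origin. Two sprung detents inside hold the barrel: about 17 N of straight pull frees it within some 10 mm; the spigot and nib have left the mouth after 52 mm. The spigot is square: the barrel cannot turn in the cap.
- barrel: Barrel of the target marker, about 120 g: white round body, diameter 30 mm, x = -55 to +55 mm, with a purple band; purple square tail plug 44 x 44 mm, x = +55 to +71 mm, so that cap and plug lie flat. Black spigot and white nib reach to x = -107 mm, inside the cap while joined. Origin under the middle of the round body, level with the underside of plug and cap; its axis is at z = 22 mm. x points to the tail.
- riser: Fixed low dark wooden shelf, 140 (x) x 290 (y) mm; origin at the centre of its footprint, front edge at x = -70 mm. Board underside 56, top 68 mm high; papers on it (x above 12 mm) up to 100 mm. Three bays, open to -x, at y = -90, 0, +90 mm, 80 mm wide, parted by walls, each with one marker, tail inward, cap in front. Markers come out along -x.
- puller: Fixed cap puller, plywood base x = -121 to +111 mm, 100 mm wide; origin on its underside. +x is the direction of pull. Aluminium trough for the cap, x = -115 to -31 mm inside: floor 12 mm high, 50 mm wide, walls to 58 mm, flared to 70 mm high and 76 mm wide; end lip at -x to 32 mm. Base 4 mm high from x = -23 to +73 mm (finger room); a step 12 mm high at x = 73 to 109 mm carries the tail plug.
- fork (a point): On the puller's yellow fork, an upright plate (puller x = -31 to -23 mm) with a slot 36 mm wide, bottom 17 mm high, open and flared at the top. This point: middle of its trough-side face at the marker's axis, 34 mm high; x = direction of pull. The barrel passes the slot, the cap's mouth is stopped here: cap origin then at puller x = -63, barrel origin at x = +24, both z = 12 mm.
- rest: Fixed white ceramic marker rest, base 110 x 70 x 8 mm; origin at the centre of its underside. Two saddles, 8 mm thick, at x = -38 and +38 mm: slots 36 mm wide along x, bottoms 30 mm and flared tops 59 mm high. A barrel lying in both, either way round, has its axis 45 mm and its origin 22 to 23 mm above the rest's origin; its round body belongs centred over the rest.
- marker_green: Green marker in another bay, whole and not to be touched; same outside as the purple one (cap 64 x 44 x 44 mm, whole length 190 mm). Origin under the middle of its cap, x towards the tail.
- marker_orange: Orange marker in another bay, as the green one.
- brush_jar: Blue brush jar, 64 mm in diameter, with brushes up to 200 mm high; stands loose; origin at the centre of its foot.
- ink_bottle: Amber ink bottle, 54 mm in diameter, 85 mm high; loose; origin at the centre of its foot.
- water_mug: White mug, 76 mm in diameter, 90 mm high, handle at its +y; loose; origin at the centre of its foot.
- mix_plate: White mixing dish, 104 mm in diameter, 20 mm high; loose; origin at the centre of its foot.
- paint_tube: Light green paint tube lying flat, 120 x 34 x 20 mm along its x; loose; origin under its middle.
Mind the look-alikes: they are no part of the job. What is meant by the cap is not pink or turquoise, and is the smaller of those in its own colour.

How it is judged:
On the way, in this order (a step that is already met when the one before it is completed fails the run):
1. the capped purple marker lies flat on the table top, clear of the shelf, let go and at rest (distance between cap and barrel below 0.094 m and contact force between the fingers and cap below 0.1 N and contact force between the fingers and barrel below 0.1 N and height (world z) of each of cap, barrel below 0.008 m and linear speed of barrel below 0.03 m/s and (x of barrel in the frame of riser below -0.13 m or y of barrel in the frame of riser above 0.22 m or y of barrel in the frame of riser below -0.22 m)), for 0.15 s.
2. the marker, still capped, lies with its cap in the trough of the puller (distance between cap and barrel below 0.094 m and x of cap in the frame of puller between -0.09 and -0.05 m and y of cap in the frame of puller between -0.007 and 0.007 m and z of cap in the frame of puller between 0.008 and 0.018 m and angle between the x axis of cap and the x axis of puller, either way round below 0.15 rad), for 0.1 s.
3. the barrel is pulled fully out of the cap while the cap stays in the trough (distance between cap and barrel above 0.137 m and x of cap in the frame of puller between -0.09 and -0.05 m and y of cap in the frame of puller between -0.007 and 0.007 m and z of cap in the frame of puller between 0.008 and 0.018 m and angle between the x axis of cap and the x axis of puller, either way round below 0.15 rad), for 0.05 s.
At the end, for the whole second after the job is handed in: The bare barrel lies let go and at rest in both saddles (centred within 13 mm along, 7 mm across, 0.12 rad, origin 17 to 28 mm above the rest's); the cap lies let go in the puller's trough, within 6 mm of its floor, 7 mm across, 0.15 rad, its mouth within 27 mm of the fork (x of barrel in the frame of rest between -0.013 and 0.013 m and y of barrel in the frame of rest between -0.007 and 0.007 m and z of barrel in the frame of rest between 0.017 and 0.028 m and angle between the x axis of barrel and the x axis of rest, either way round below 0.12 rad and x of cap in the frame of puller between -0.09 and -0.05 m and y of cap in the frame of puller between -0.007 and 0.007 m and z of cap in the frame of puller between 0.008 and 0.018 m and angle between the x axis of cap and the x axis of puller, either way round below 0.15 rad and contact force between the fingers and cap below 0.1 N and contact force between the fingers and barrel below 0.1 N and linear speed of each of barrel, cap below 0.02 m/s); the robot touches nothing.
It fails at once if green or orange marker shifted by more than 30 mm or tipped over (distance of any of marker_green, marker_orange from where it was at the start of the episode above 0.03 m or angle between any of marker_green, marker_orange's own z axis and vertical above 0.5 rad).
It fails at once if brush jar or ink bottle shifted by more than 30 mm or tipped over (distance of any of brush_jar, ink_bottle from where it was at the start of the episode above 0.03 m or angle between any of brush_jar, ink_bottle's own z axis and vertical above 0.5 rad).
It fails at once if mug, dish or paint tube shifted by more than 30 mm or tipped over (distance of any of water_mug, mix_plate, paint_tube from where it was at the start of the episode above 0.03 m or angle between any of water_mug, mix_plate, paint_tube's own z axis and vertical above 0.5 rad).
It also fails if it takes over 64 s, if anything falls off the work surface, if the arm or the gripper's body presses on something with over 40 N, if the wrist force passes 120 N, or if a joint passes its speed limit or range.

## Working session

There is one attempt and no reset: what is moved stays moved. The work goes in short steps, Python scripts to look and compute and a tool call to move; the robot and the scene stay as the last step left them, time stands still between calls to the robot, and variables do not carry over. Pictures are saved under pics/ and viewed, and the job is handed in when it is done.

Besides the shell and the picture viewer there is one more tool, called after "Request:" as a command line: name --argument value ..., lists and objects as JSON in quotes. step_arm: Moves the arm, as the interface text tells. Its arguments: {"type":"object","properties":{"increments":{"type":"array","items":{"type":"number"}},"fingers":{"type":"number"},"force":{"type":"number"}},"required":["increments"]}

```bash
ls; mkdir -p pics; cat > h.py <<'E'
import numpy as np, cv2
from scipy.spatial.transform import Rotation as Ro
from bench import ctrl
def save(im,n): cv2.imwrite('pics/'+n+'.png',im[:,:,::-1])
def K(c):
    p=ctrl.camera_params(c); f=240/np.tan(np.radians(p['vertical_fov'])/2)
    return f,p['cx'],p['cy'],np.array(p['R']),np.array(p['t'])
def toworld(k,x): return k[3].T@(np.array(x)-k[4])
def proj(k,X):
    c=k[3]@np.array(X)+k[4]; return k[0]*c[0]/c[2]+k[1],k[0]*c[1]/c[2]+k[2]
def pix2z(k,u,v,z):
    d=k[3].T@np.array([(u-k[1])/k[0],(v-k[2])/k[0],1.]); o=-k[3].T@k[4]
    return o+d*(z-o[2])/d[2]
E
python3 - <<'E'
from h import *
s=ctrl.get_state(); print({a:np.round(b,3) for a,b in s.items()})
for c in ['scene','top','wrist']:
    k=K(c); im=ctrl.get_image(c); save(im,c+'0')
    print(c,ctrl.camera_params(c))
E
```

```text
pics
{'time': np.float64(0.0), 'joint_positions': array([ 1.126,  0.322, -0.07 ,  1.452,  0.023,  1.371, -0.057]), 'qd': array([ 0.001, -0.001,  0.002, -0.   , -0.001,  0.001,  0.001]), 'joint_torque': array([-0.0000e+00, -4.9130e+01, -4.0400e-01, -3.1253e+01, -6.4000e-02,
        4.4000e-02,  0.0000e+00]), 'position': array([ 0.288, -0.582,  0.221]), 'tool_rot': array([ 1.967,  0.461, -1.968]), 'ft_force': array([ 0.622, -0.021,  0.35 ]), 'torque': array([ 0.013, -0.058, -0.034]), 'grip_width': np.float64(1.005)}
scene {'vertical_fov': 44.62157376586947, 'cx': 314.531874348651, 'cy': 243.73055886909114, 'R': array([[ 0.08599251,  0.99610777,  0.01935445],
       [ 0.75062198, -0.05200184, -0.65868237],
       [-0.65511216,  0.07116963, -0.75217215]]), 't': array([-0.08467627, -0.34739734,  1.90706056])}
top {'vertical_fov': 57.552500486483375, 'cx': 320.833566900363, 'cy': 231.1636172981102, 'R': array([[ 0.02704432, -0.99944685,  0.01935481],
       [-0.98930961, -0.02953556, -0.14280808],
       [ 0.14330074, -0.01528576, -0.98956114]]), 't': array([0.00633413, 0.53606147, 1.04215096])}
wrist {'vertical_fov': 62.01600248540669, 'cx': 324.501052976179, 'cy': 237.71465842829923, 'R': array([[ 0.44335814, -0.89634261, -0.00186394],
       [-0.86895843, -0.43032134,  0.24440704],
       [-0.21987454, -0.10674017, -0.96967094]]), 't': array([-0.6496145 , -0.02975816,  0.3893706 ])}
```

View pics/top0.png

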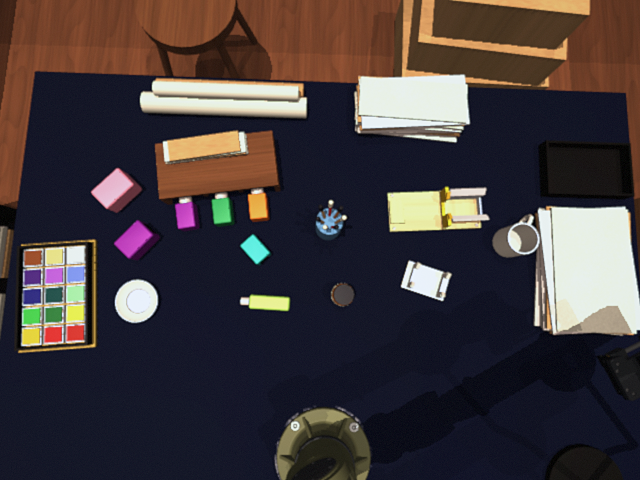

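View pics/scene0.png

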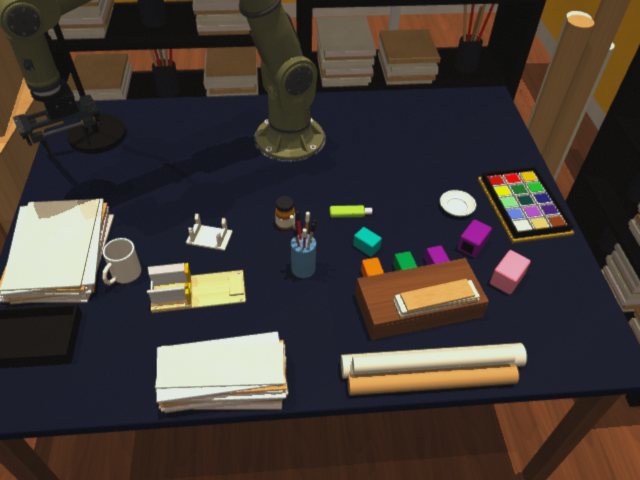

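```bash
python3 - <<'E'
from h import *
for c in ['top','scene']:
    k=K(c)
    for n in ['cap','cap_mouth','barrel','riser','puller','fork','rest','marker_green','marker_orange','brush_jar','ink_bottle','water_mug','mix_plate','paint_tube']:
        for r in ctrl.spot_point(c,n)[:4]:
            w=toworld(k,r['xyz']); print(c,n,round(r['score'],2),np.round(w,3),np.round(proj(k,w)))
print(ctrl.get_state()['time'])
E
```

```text
top cap 0.88 [ 0.487  0.179 -0.002] [258. 251.]
top cap 0.73 [ 0.625  0.535 -0.001] [122. 193.]
top cap 0.72 [ 0.525 -0.458 -0.001] [507. 243.]
top cap 0.63 [ 0.564  0.356 -0.003] [191. 219.]
top cap_mouth 0.97 [0.597 0.366 0.022] [185. 204.]
top cap_mouth 0.83 [0.536 0.451 0.026] [148. 227.]
top cap_mouth 0.63 [0.466 0.16  0.023] [264. 258.]
top cap_mouth 0.57 [0.592 0.56  0.032] [105. 203.]
top barrel 0.42 [ 0.55   0.003 -0.001] [328. 228.]
top barrel 0.37 [ 0.645  0.375 -0.003] [185. 188.]
top riser 0.96 [ 0.691  0.284 -0.002] [221. 171.]
top puller 0.56 [ 0.599 -0.26   0.002] [430. 212.]
top fork 0.7 [ 0.601 -0.295  0.033] [447. 210.]
top rest 0.85 [ 0.424 -0.247  0.002] [426. 280.]
top marker_green 0.55 [0.579 0.269 0.001] [225. 214.]
top marker_green 0.54 [0.594 0.18  0.001] [260. 209.]
top marker_orange 0.88 [ 0.598  0.181 -0.003] [260. 208.]
top marker_orange 0.33 [ 0.598 -0.262 -0.002] [430. 213.]
top brush_jar 0.61 [ 0.548  0.003 -0.001] [328. 229.]
top ink_bottle 0.9 [ 0.385 -0.035 -0.002] [341. 293.]
top water_mug 0.89 [ 0.526 -0.454 -0.004] [505. 243.]
top mix_plate 0.86
[... 495 characters left out ...]
e riser 0.85 [0.687 0.291 0.003] [419. 304.]
scene puller 0.69 [ 0.602 -0.259 -0.004] [201. 291.]
scene fork 0.98 [ 0.608 -0.291  0.033] [186. 285.]
scene fork 0.75 [0.354 0.148 0.002] [347. 212.]
scene rest 0.63 [ 0.425 -0.24   0.002] [210. 238.]
scene marker_green 0.73 [0.58  0.273 0.001] [404. 271.]
scene marker_orange 0.87 [ 0.591  0.182 -0.001] [371. 277.]
scene brush_jar 0.83 [0.552 0.006 0.001] [303. 269.]
scene ink_bottle 0.74 [ 0.382 -0.031 -0.004] [285. 224.]
scene ink_bottle 0.53 [ 0.356  0.148 -0.002] [347. 214.]
scene water_mug 0.57 [ 0.53  -0.452  0.001] [127. 272.]
scene mix_plate 0.7 [0.352 0.474 0.001] [458. 207.]
scene paint_tube 0.72 [ 0.357  0.148 -0.002] [347. 214.]
1.55
```

```bash
cat >> h.py <<'E'
def Rt(phi): # tool down, jaw dir y=(cos phi, sin phi)
    x=np.array([0,0,-1.]); y=np.array([np.cos(phi),np.sin(phi),0]); return np.c_[x,y,np.cross(x,y)]
def cur():
    s=ctrl.get_state(); return np.array(s['position']),Ro.from_rotvec(s['tool_rot']).as_matrix(),s
def plan(wps,p=None,R=None,n=None):
    """wps: list of (pos,phi[,nrows])"""
    if p is None: p,R,_=cur()
    rows=[]
    for w in wps:
        P=np.array(w[0]);RT=Rt(w[1])
        rv=Ro.from_matrix(R.T@RT).as_rotvec()
        m=max(int(np.ceil(np.linalg.norm(P-p)/.055)),int(np.ceil(np.linalg.norm(rv)/.17)),1)
        if len(w)>2: m=w[2]
        dp=(P-p)/m
        for i in range(m):
            t=np.round(R.T@(dp)*100,2); a=np.round(rv/m,3)
            rows.append(list(t)+list(a)); p=p+R@t/100; R=R@Ro.from_rotvec(a).as_matrix()
    for i in range(0,len(rows),12):
        print(i,'['+', '.join('%g'%(x+0.) for r in rows[i:i+12] for x in r)+']')
    print('end',np.round(p,4),len(rows))
E
python3 - <<'E'
from h import *
p,R,s=cur(); print(np.round(R,3)); print('jaw phi',np.arctan2(R[1,1],R[0,1]))
# top image edges from stored picture
im=cv2.imread('pics/top0.png'); k=K('top')
hsv=cv2.cvtColor(im,cv2.COLOR_BGR2HSV)
m=cv2.inRange(hsv,(140,100,60),(165,255,255)); n,l,st,ce=cv2.connectedComponentsWithStats(m)
for i in range(1,n):
    if st[i][4]>80:
        ys,xs=np.where(l==i); r=cv2.minAreaRect(np.c_[xs,ys].astype(np.float32)); print(st[i],ce[i],r)
        if r[0][0]>170: print([np.round(pix2z(k,*q,.044),3) for q in cv2.boxPoints(r)])
# riser front top edge corners approx z=.068
for uv in [(160,199),(279,186),(275,131),(155,145)]: print(uv,np.round(pix2z(k,*uv,.068),3))
save(cv2.resize(im[110:280,80:300,::-1],(800,618))[:600],'crop0')
save(cv2.resize(im[170:310,370:520,::-1],(640,597)),'crop1')
E
```

```text
[[-0.     0.443 -0.897]
 [-0.    -0.897 -0.443]
 [-1.     0.     0.   ]]
jaw phi -1.11198774086154
[175 202  21  27 476] [184.90336134 215.14915966] ((184.89633178710938, 215.0670623779297), (25.730548858642578, 18.773361206054688), 83.6598129272461)
[array([0.593, 0.385, 0.044]), array([0.6  , 0.34 , 0.044]), array([0.536, 0.329, 0.044]), array([0.53 , 0.374, 0.044])]
[114 220  40  39 822] [133.24209246 238.78710462] ((133.00001525878906, 239.00003051757812), (22.62741470336914, 35.35533905029297), 45.0)
[ 46 268  17  15 228] [ 53.78508772 275.23684211] ((54.0, 275.0), (14.0, 16.0), 90.0)
(160, 199) [0.598 0.412 0.068]
(279, 186) [0.639 0.127 0.068]
(275, 131) [0.779 0.143 0.068]
(155, 145) [0.733 0.435 0.068]
```

View pics/crop0.png

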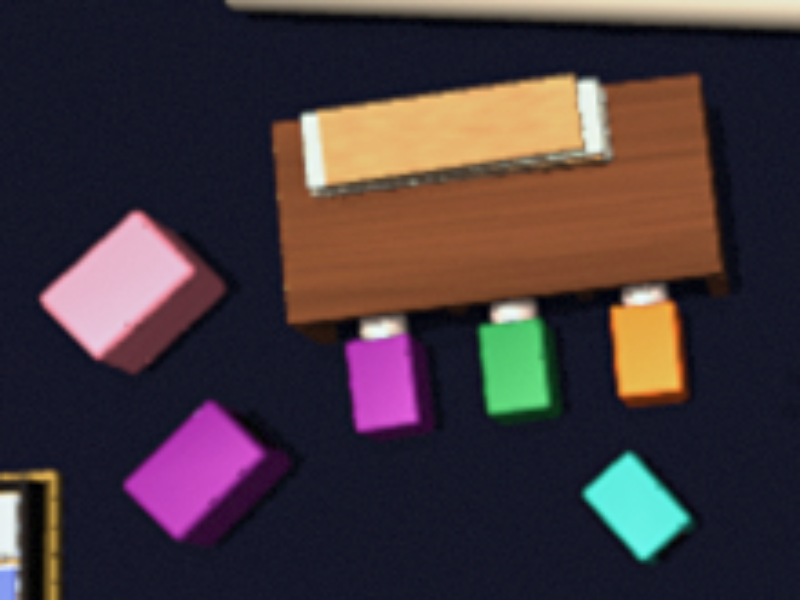

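View pics/crop1.png

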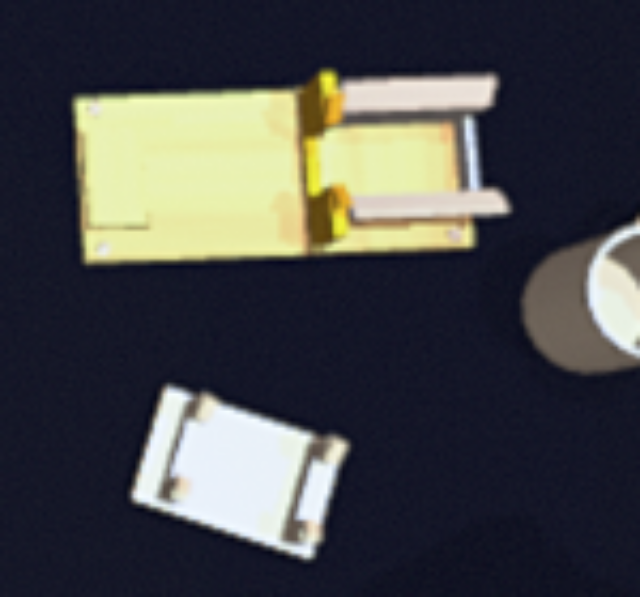

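```bash
python3 - <<'E'
from h import *
plan([([.44,-.2,.32],-1.25),([.5,.1,.32],-1.35),([.555,.357,.2],-1.42)])
E
```

```text
0 [-1.22, -3.45, -3.82, 0.017, 0, 0, -1.22, -3.51, -3.77, 0.017, 0, 0, -1.22, -3.58, -3.7, 0.017, 0, 0, -1.22, -3.64, -3.64, 0.017, 0, 0, -1.22, -3.7, -3.58, 0.017, 0, 0, -1.22, -3.76, -3.52, 0.017, 0, 0, -1.22, -3.82, -3.45, 0.017, 0, 0, -1.22, -3.88, -3.39, 0.017, 0, 0, 0, -4.42, -2.54, 0.017, 0, 0, 0, -4.47, -2.46, 0.017, 0, 0, 0, -4.51, -2.38, 0.017, 0, 0, 0, -4.55, -2.31, 0.017, 0, 0]
12 [0, -4.59, -2.23, 0.017, 0, 0, 0, -4.62, -2.15, 0.017, 0, 0, 2, -3.98, -1.83, 0.012, 0, 0, 2, -4, -1.78, 0.012, 0, 0, 2, -4.02, -1.74, 0.012, 0, 0, 2, -4.04, -1.69, 0.012, 0, 0, 2, -4.06, -1.64, 0.012, 0, 0, 2, -4.08, -1.59, 0.012, 0, 0]
end [0.555  0.357  0.2001] 20
```

Request:
step_arm --increments '[-1.22,-3.45,-3.82,0.017,0,0,-1.22,-3.51,-3.77,0.017,0,0,-1.22,-3.58,-3.7,0.017,0,0,-1.22,-3.64,-3.64,0.017,0,0,-1.22,-3.7,-3.58,0.017,0,0,-1.22,-3.76,-3.52,0.017,0,0,-1.22,-3.82,-3.45,0.017,0,0,-1.22,-3.88,-3.39,0.017,0,0,0,-4.42,-2.54,0.017,0,0,0,-4.47,-2.46,0.017,0,0,0,-4.51,-2.38,0.017,0,0,0,-4.55,-2.31,0.017,0,0]'

```text
time: 3.05
position: [0.4801, 0.0017, 0.3205]
tool_rot: [2.087, 0.266, -2.085]
ft_force: [0.4, 0.3, -0.5]
grip_width: 1.001
```

Request:
step_arm --increments '[0,-4.59,-2.23,0.017,0,0,0,-4.62,-2.15,0.017,0,0,2,-3.98,-1.83,0.012,0,0,2,-4,-1.78,0.012,0,0,2,-4.02,-1.74,0.012,0,0,2,-4.04,-1.69,0.012,0,0,2,-4.06,-1.64,0.012,0,0,2,-4.08,-1.59,0.012,0,0,0,0,0,0,0,0,0,0,0,0,0,0]'

```text
time: 4.3
position: [0.5552, 0.3564, 0.2002]
tool_rot: [2.144, 0.159, -2.144]
ft_force: [0.5, -0.2, 0.1]
grip_width: 0.998
```

```bash
python3 - <<'E'
from h import *
p,R,s=cur(); print(s['time'],p,'phi',np.arctan2(R[1,1],R[0,1]),np.round(R[2],3),np.round(s['joint_positions'],2))
k=K('wrist'); im=ctrl.get_image('wrist'); save(im,'w1')
for n in ['cap','cap_mouth','riser']:
    for r in ctrl.spot_point('wrist',n)[:4]:
        w=toworld(k,r['xyz']); print(n,round(r['score'],2),np.round(w,3),np.round(proj(k,w)))
hsv=cv2.cvtColor(im,cv2.COLOR_RGB2HSV)
m=cv2.inRange(hsv,(140,100,60),(165,255,255)); n,l,st,ce=cv2.connectedComponentsWithStats(m)
for i in range(1,n):
    if st[i][4]>300:
        ys,xs=np.where(l==i); r=cv2.minAreaRect(np.c_[xs,ys].astype(np.float32)); print(st[i],r)
        print([np.round(pix2z(k,*q,.044),3) for q in cv2.boxPoints(r)])
E
```

```text
4.3 [0.55521456 0.35642635 0.20022051] phi -1.4221847995714456 [-1.     0.001  0.   ] [-0.01  0.47 -0.82  1.43  0.35  1.39 -2.27]
cap 0.92 [ 0.565  0.358 -0.001] [324. 202.]
cap 0.92 [ 0.624  0.534 -0.   ] [132. 104.]
cap 0.89 [0.485 0.179 0.   ] [493. 308.]
cap 0.64 [0.499 0.477 0.002] [188. 252.]
cap_mouth 0.97 [0.527 0.447 0.028] [215. 235.]
cap_mouth 0.88 [0.589 0.568 0.028] [ 72. 139.]
cap_mouth 0.56 [0.596 0.368 0.025] [317. 168.]
riser 0.67 [0.688 0.283 0.004] [434.  71.]
[ 295  167   57   83 4210] ((323.9775695800781, 208.05113220214844), (80.29969024658203, 54.88144302368164), 87.1375961303711)
[array([0.593, 0.386, 0.044]), array([0.602, 0.343, 0.044]), array([0.538, 0.329, 0.044]), array([0.529, 0.374, 0.044])]
[ 117  204  124   95 6147] ((177.95425415039062, 262.75482177734375), (72.07835388183594, 116.26644897460938), 48.46822738647461)
[array([0.484, 0.527, 0.044]), array([0.56 , 0.46 , 0.044]), array([0.521, 0.417, 0.044]), array([0.44 , 0.485, 0.044])]
```

View pics/w1.png

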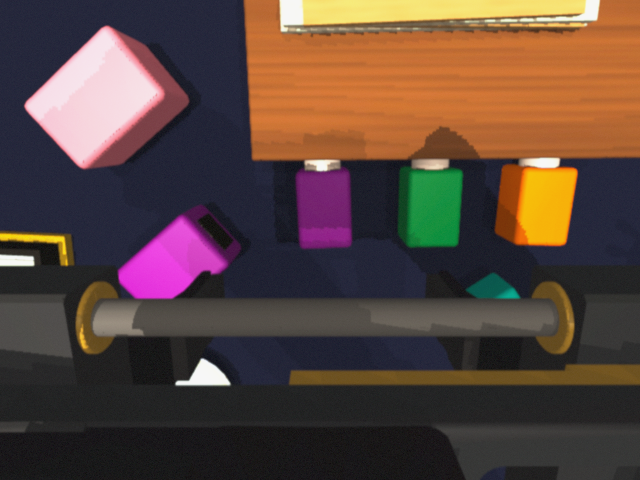

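```bash
python3 - <<'E'
from h import *
plan([([.562,.3575,.1],-1.42),([.562,.3575,.013],-1.42)])
E
```

```text
0 [5.06, -0.06, -0.3, -0.002, -0.001, 0, 5.06, -0.06, -0.31, -0.002, -0.001, 0, 4.35, 0, 0, 0, 0, 0, 4.35, 0, 0, 0, 0, 0]
end [0.562  0.3575 0.013 ] 4
```

Request:
step_arm --increments '[5,-0.06,-0.3,0,0,0,5,-0.06,-0.3,0,0,0,3.5,0,0,0,0,0,3.5,0,0,0,0,0,1.7,0,0,0,0,0,0,0,0,0,0,0]' --fingers 75

```text
time: 5.25
position: [0.5607, 0.3581, 0.0127]
tool_rot: [2.143, 0.158, -2.145]
ft_force: [0.1, -0.1, 0.4]
grip_width: 0.75
```

Request:
step_arm --increments '[0,0,0,0,0,0,0,0,0,0,0,0,0,0,0,0,0,0,0,0,0,0,0,0]' --fingers 0 --force 25

```text
time: 5.75
position: [0.5614, 0.3593, 0.0143]
tool_rot: [2.146, 0.16, -2.142]
ft_force: [-0.0, -1.4, 5.1]
grip_width: 0.506
```

Request:
step_arm --increments '[0,0,1,0,0,0,0,0,1.5,0,0,0,0,0,1.5,0,0,0,0,0,1.5,0,0,0,0,0,1.5,0,0,0,0,0,1.5,0,0,0,0,0,1.5,0,0,0,0,0,1.5,0,0,0,0,0,1.5,0,0,0,0,0,1.5,0,0,0,0,0,0.5,0,0,0,0,0,0,0,0,0]'

```text
time: 7.25
position: [0.4119, 0.3375, 0.0142]
tool_rot: [2.146, 0.161, -2.142]
ft_force: [0.8, 0.6, 8.7]
grip_width: 0.505
```

```bash
python3 - <<'E'
from h import *
p,R,s=cur(); print(s['time'],p,'phi',np.arctan2(R[1,1],R[0,1]),np.round(s['joint_positions'],2),s['ft_force'])
k=K('wrist'); im=ctrl.get_image('wrist'); save(im,'w2')
E
```

```text
7.25 [0.41194205 0.33747847 0.0141617 ] phi -1.4210409344979602 [-0.    0.41 -0.85  1.93  0.37  0.96 -2.45] [0.83966103 0.57501016 8.67809992]
```

View pics/w2.png

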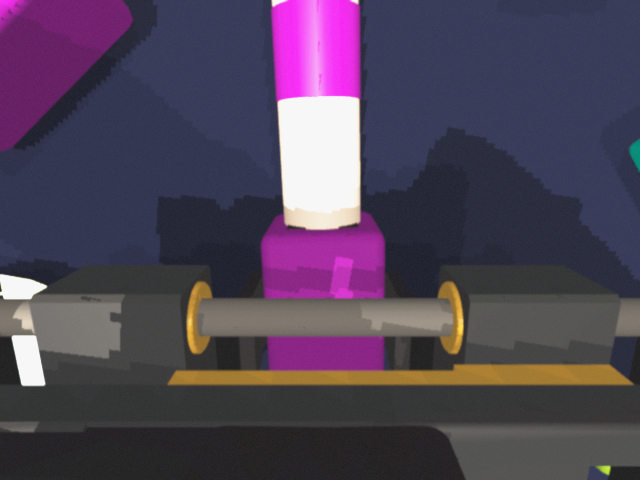

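Request:
step_arm --increments '[0,0,0,0,0,0,0,0,0,0,0,0,0,0,0,0,0,0,-3,0,0,0,0,0,-5,0,0,0,0,0,-4,0,-2,0,0,0,-2,0,-2,0,0,0,0,0,0,0,0,0]' --fingers 70

```text
time: 8.3
position: [0.4535, 0.3431, 0.154]
tool_rot: [2.148, 0.16, -2.144]
ft_force: [1.2, 0.4, -0.4]
grip_width: 0.697
```

```bash
python3 - <<'E'
from h import *
p,R,s=cur(); print(s['time'],p,'phi',np.arctan2(R[1,1],R[0,1]),np.round(s['joint_positions'],2),s['ft_force'])
k=K('wrist'); im=ctrl.get_image('wrist'); save(im,'w3'); kt=K('top'); t=ctrl.get_image('top'); save(t,'t3')
for c,kk in (('wrist',k),('top',kt)):
  for n in ['cap','cap_mouth','barrel']:
    for r in ctrl.spot_point(c,n)[:3]:
        w=toworld(kk,r['xyz']); print(c,n,round(r['score'],2),np.round(w,3),np.round(proj(kk,w)))
E
```

```text
8.3 [0.45347219 0.34306652 0.15402763] phi -1.4238640694789355 [ 0.08  0.31 -0.9   1.72  0.26  1.23 -2.31] [ 1.24606898  0.43210632 -0.4144742 ]
wrist cap 0.8 [0.498 0.474 0.   ] [165. 143.]
wrist cap 0.7 [ 0.411  0.337 -0.001] [324. 273.]
wrist cap 0.59 [ 0.49   0.183 -0.001] [528. 208.]
wrist cap_mouth 0.84 [0.528 0.448 0.028] [190. 104.]
wrist cap_mouth 0.68 [0.444 0.348 0.023] [316. 241.]
wrist cap_mouth 0.56 [0.461 0.158 0.022] [564. 254.]
wrist barrel 0.78 [0.495 0.352 0.003] [321. 170.]
top cap 0.84 [ 0.416  0.34  -0.001] [192. 277.]
top cap 0.74 [ 0.483  0.183 -0.003] [257. 252.]
top cap 0.7 [ 0.627  0.535 -0.004] [123. 193.]
top cap_mouth 0.85 [0.467 0.159 0.023] [265. 258.]
top cap_mouth 0.79 [0.448 0.344 0.02 ] [189. 264.]
top cap_mouth 0.61 [0.534 0.452 0.027] [147. 227.]
top barrel 0.68 [ 0.501  0.352 -0.003] [190. 243.]
```

View pics/w3.png

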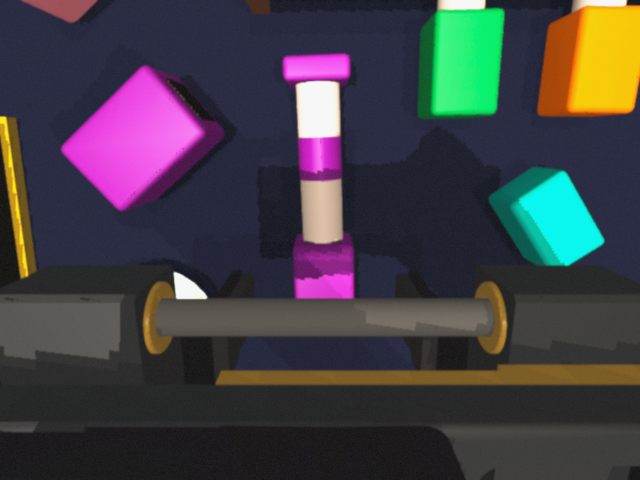

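View pics/t3.png

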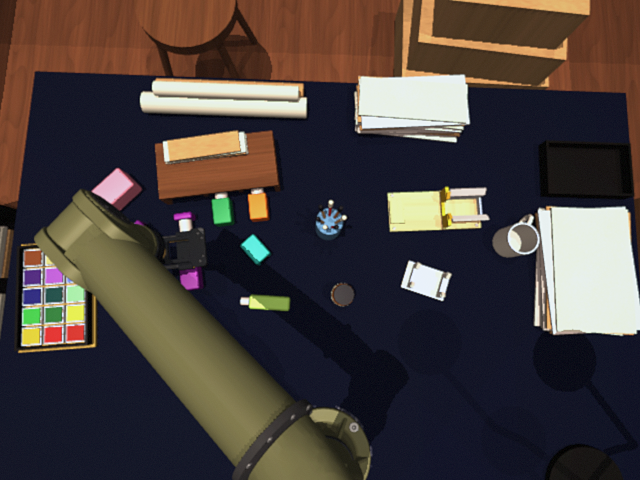

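```bash
python3 - <<'E'
from h import *
k=K('wrist'); im=cv2.imread('pics/w3.png')
a=pix2z(k,316.5,56,.044); b=pix2z(k,323.5,237,.044); print(a,b,np.linalg.norm(a-b),np.arctan2(a[1]-b[1],a[0]-b[0]))
hsv=cv2.cvtColor(im,cv2.COLOR_BGR2HSV)
pts=[]
for v in (95,110,125,190,205,220):
    row=im[v,270:380].astype(int); d=row[:,2]>130
    xs=np.where(d)[0]+270
    w=pix2z(k,(xs.min()+xs.max())/2,v,.037); pts.append(w); print(v,xs.min(),xs.max(),np.round(w,4))
pts=np.array(pts); f=np.polyfit(pts[:,0],pts[:,1],1); print('yaw',np.arctan(f[0]))
m=(a-b)/np.linalg.norm(a-b); e=b+m*.055; print('barrel origin est',e, 'y on line',np.polyval(f,e[0]))
E
```

```text
[0.56498343 0.36450009 0.044     ] [0.45012936 0.34278277 0.044     ] 0.11688925953930361 0.18687978248133713
95 296 339 [0.5429 0.3607 0.037 ]
110 297 339 [0.5336 0.359  0.037 ]
125 298 339 [0.5242 0.3573 0.037 ]
190 301 340 [0.4814 0.3496 0.037 ]
205 302 341 [0.4711 0.3474 0.037 ]
220 303 341 [0.4605 0.3454 0.037 ]
yaw 0.18323933393026498
barrel origin est [0.50417174 0.35300144 0.044     ] y on line 0.35360311993845
```

```bash
python3 - <<'E'
from h import *
plan([([.493,.3514,.06],-1.388,3),([.493,.3514,.0055],-1.388,3)])
E
```

```text
0 [3.08, -0.09, -1.43, -0.011, 0, 0, 3.08, -0.07, -1.43, -0.011, 0, 0, 3.08, -0.05, -1.43, -0.011, 0, 0, 1.81, 0, 0, 0, 0, 0, 1.81, 0, 0, 0, 0, 0, 1.81, 0, 0, 0, 0, 0]
end [0.493  0.3513 0.0056] 6
```

Request:
step_arm --increments '[3.08,-0.09,-1.43,-0.012,0,0,3.08,-0.07,-1.43,-0.012,0,0,3.08,-0.05,-1.43,-0.012,0,0,1.8,0,0,0,0,0,1.8,0,0,0,0,0,1.8,0,0,0,0,0,0,0,0,0,0,0]'

```text
time: 9.57
position: [0.4928, 0.351, 0.0055]
tool_rot: [2.121, 0.196, -2.126]
ft_force: [0.5, -0.8, 0.8]
grip_width: 0.698
```

Request:
step_arm --increments '[0,0,0,0,0,0,0,0,0,0,0,0,0,0,0,0,0,0,0,0,0,0,0,0,0,0,0,0,0,0]' --fingers 0 --force 50

```text
time: 10.2
position: [0.4942, 0.3519, 0.0071]
tool_rot: [2.125, 0.197, -2.124]
ft_force: [-0.4, -0.4, 2.9]
grip_width: 0.334
```

```bash
python3 - <<'E'
import cv2
im=cv2.imread('pics/top0.png'); cv2.imwrite('pics/c2.png',cv2.resize(im[180:240,380:495],None,fx=6.9,fy=6.9,interpolation=cv2.INTER_CUBIC))
cv2.imwrite('pics/c3.png',cv2.resize(im[255:305,395:460],None,fx=10,fy=10,interpolation=cv2.INTER_CUBIC))
im=cv2.imread('pics/scene0.png'); cv2.imwrite('pics/c4.png',cv2.resize(im[255:315,140:255],None,fx=6.9,fy=6.9,interpolation=cv2.INTER_CUBIC))
cv2.imwrite('pics/c5.png',cv2.resize(im[210:252,180:240],None,fx=10,fy=10,interpolation=cv2.INTER_CUBIC))
E
```

```text
(no output)
```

View pics/c2.png

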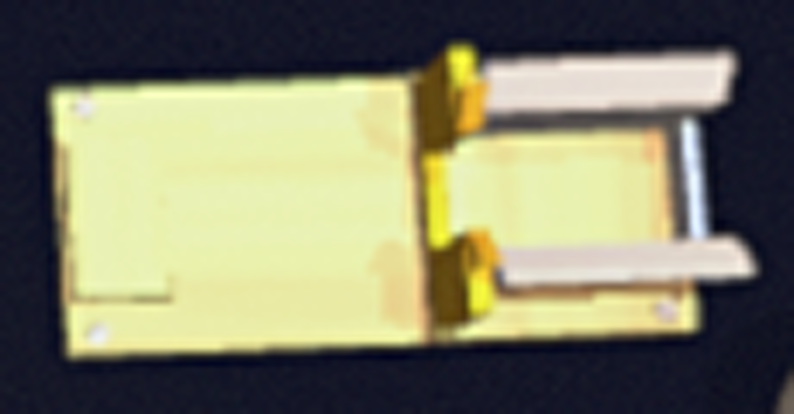

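View pics/c4.png

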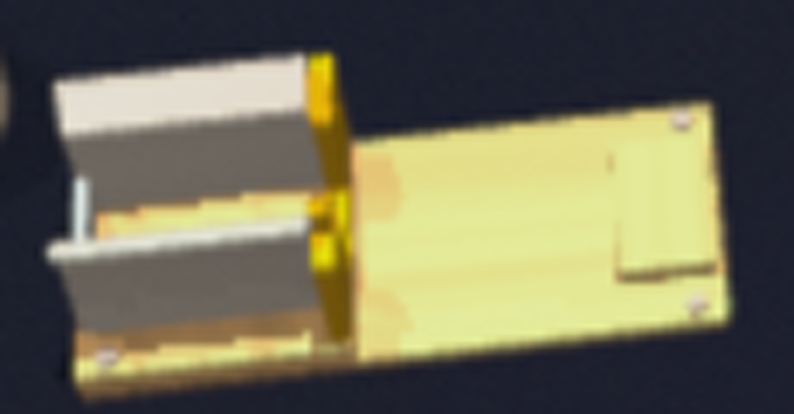

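View pics/c3.png

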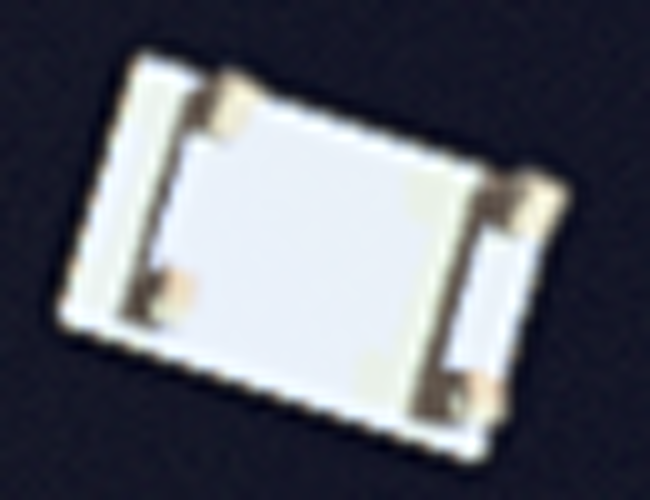

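View pics/c5.png

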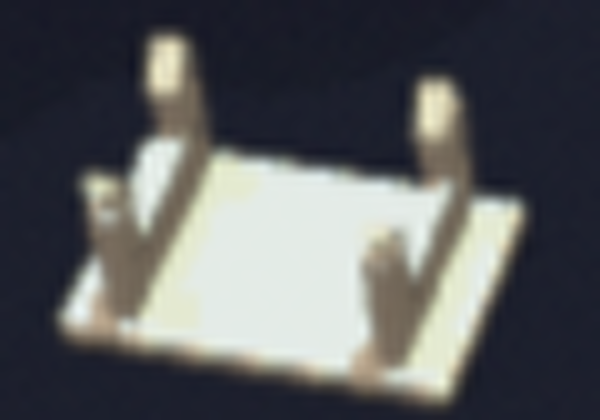

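```bash
cat > fit.py <<'E'
from h import *
from scipy.optimize import least_squares
kt,ks=K('top'),K('scene')
def fit(obs,x0):
    def res(q,full=False):
        c,s=np.cos(q[2]),np.sin(q[2]); o=[]
        for k,uv,(x,y,z) in obs:
            u=proj(k,[q[0]+c*x-s*y,q[1]+s*x+c*y,z]); o+=[u[0]-uv[0],u[1]-uv[1]]
        return np.array(o)
    r=least_squares(res,x0,loss='soft_l1'); return r.x,res(r.x).reshape(-1,2)
T=lambda a,b:(380+a/6.9,180+b/6.9); S=lambda a,b:(140+a/6.9,255+b/6.9)
m=lambda x,y,z:(x/1e3,y/1e3,z/1e3)
P=[(kt,T(50,90),m(111,-50,4)),(kt,T(68,356),m(111,50,4)),(kt,T(700,330),m(-121,50,12)),(kt,T(428,343),m(-23,50,4)),(kt,T(415,78),m(-23,-50,4)),
(ks,S(712,103),m(111,50,4)),(ks,S(730,322),m(111,-50,4)),(ks,S(78,368),m(-121,-50,12)),(ks,S(358,360),m(-23,-50,4)),(ks,S(357,142),m(-23,50,4))]
T=lambda a,b:(395+a/10,255+b/10); S=lambda a,b:(180+a/10,210+b/10)
Q=[(kt,T(135,50),m(55,-35,8)),(kt,T(60,322),m(55,35,8)),(kt,T(485,464),m(-55,35,8)),
(ks,S(525,203),m(55,35,8)),(ks,S(452,390),m(55,-35,8)),(ks,S(62,322),m(-55,-35,8))]
if __name__=='__main__':
  for n,o,x0 in (('puller',P,[.6,-.26,1.57]),('rest',Q,[.424,-.244,1.29])):
    for nm,oo in (('both',o),('top',[a for a in o if a[0] is kt]),('scene',[a for a in o if a[0] is ks])):
        q,r=fit(oo,x0); print(n,nm,np.round(q,4)); 
        if nm=='both': print(np.round(r,1).tolist())
E
python3 fit.py
```

```text
puller both [ 0.6031 -0.2608  1.6326]
[[-0.6, -0.2], [-1.0, -0.6], [-1.7, -0.2], [-1.2, -0.4], [-2.2, 0.0], [-1.1, -0.3], [-1.0, -1.2], [-1.3, 0.5], [-1.1, -0.8], [-1.3, -0.6]]
puller top [ 0.6025 -0.2641  1.6342]
puller scene [ 0.6048 -0.2577  1.6221]
rest both [ 0.4236 -0.244   1.2924]
[[-0.7, 0.2], [-0.8, -0.3], [-1.2, -1.2], [-1.0, -0.7], [-1.1, -0.7], [-1.1, -0.3]]
rest top [ 0.4223 -0.2463  1.2826]
rest scene [ 0.4257 -0.2409  1.2831]
```

```bash
python3 - <<'E'
from h import *
plan([([.495,.3519,.09],-1.388),([.505,.33,.27],-1.388,4),([.57,.05,.28],-.6,6),([.603,-.252,.2],.057,6)])
E
```

```text
0 [-4.15, 0.01, -0.04, 0.001, 0, 0, -4.15, 0.01, -0.04, 0.001, 0, 0, -4.5, 0.58, -0.15, 0, 0, 0, -4.5, 0.58, -0.15, 0, 0, 0, -4.5, 0.58, -0.15, 0, 0, 0, -4.5, 0.58, -0.15, 0, 0, 0, -0.17, 4.79, -0.22, -0.131, 0, 0, -0.17, 4.77, 0.41, -0.131, 0, 0, -0.17, 4.68, 1.03, -0.131, 0, 0, -0.17, 4.5, 1.63, -0.131, 0, 0, -0.17, 4.25, 2.21, -0.131, 0, 0, -0.17, 3.93, 2.74, -0.131, 0, 0]
12 [1.34, 3.3, 3.84, -0.11, 0, 0, 1.34, 2.86, 4.18, -0.11, 0, 0, 1.34, 2.39, 4.47, -0.11, 0, 0, 1.34, 1.88, 4.7, -0.11, 0, 0, 1.34, 1.36, 4.88, -0.11, 0, 0, 1.34, 0.81, 5, -0.11, 0, 0]
end [ 0.6029 -0.252   0.1998] 18
```

Request:
step_arm --increments '[-2,0,0,0,0,0,-3,0,0,0,0,0,-4,0,0,0,0,0,-4.5,0.58,-0.15,0,0,0,-4.5,0.58,-0.15,0,0,0,-4.5,0.58,-0.15,0,0,0,-4.5,0.58,-0.15,0,0,0]'

```text
time: 11.08
position: [0.5035, 0.3299, 0.2792]
tool_rot: [2.125, 0.198, -2.123]
ft_force: [1.3, -0.7, -1.3]
grip_width: 0.332
```

```bash
python3 - <<'E'
from h import *
p,R,s=cur(); print(s['time'],p,'phi',np.arctan2(R[1,1],R[0,1]),np.round(s['joint_positions'],2),s['ft_force'],s['grip_width'])
k=K('wrist'); im=ctrl.get_image('wrist'); save(im,'w4')
E
```

```text
11.075 [0.50354089 0.32987814 0.27916554] phi -1.3851854414057665 [ 0.1   0.31 -0.91  1.47  0.25  1.48 -2.19] [ 1.33485067 -0.72879765 -1.30766808] 0.33241496883915944
```

View pics/w4.png

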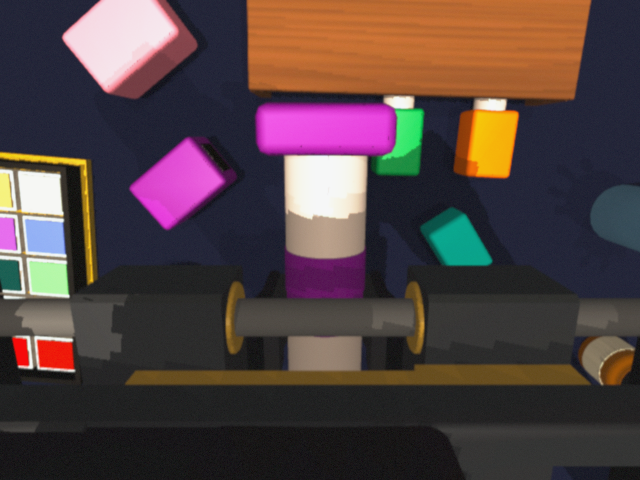

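```bash
python3 - <<'E'
from h import *
p,R,s=cur(); k=K('wrist')
for pitch in (-.06,0,.06):
  for dx in (0.074,.079,.084): # plug face start rel grip: 55+8=63..79
    # local: a along -toolz (tail), up
    def W(a,l,u):
        g=p-R[:,0]*.019
        u=u-.024; a2=a*np.cos(pitch)-u*np.sin(pitch); u2=u*np.cos(pitch)+a*np.sin(pitch)
        return g-R[:,2]*a2+R[:,1]*l-R[:,0]*u2
    L=[np.round(proj(k,W(dx-o,l,.044))) .tolist() for o in (0,.016) for l in (-.022,.022)]
    print(pitch,dx,L, np.round(proj(k,W(dx,0,0))))
E
```

```text
-0.06 0.074 [[251.0, 109.0], [396.0, 109.0], [253.0, 163.0], [394.0, 163.0]] [324. 123.]
-0.06 0.079 [[251.0, 92.0], [396.0, 92.0], [252.0, 146.0], [395.0, 146.0]] [324. 110.]
-0.06 0.084 [[250.0, 74.0], [397.0, 74.0], [252.0, 129.0], [395.0, 129.0]] [324.  98.]
0 0.074 [[249.0, 112.0], [398.0, 112.0], [251.0, 167.0], [396.0, 167.0]] [324. 119.]
0 0.079 [[248.0, 94.0], [399.0, 94.0], [250.0, 150.0], [397.0, 150.0]] [324. 105.]
0 0.084 [[247.0, 75.0], [400.0, 76.0], [250.0, 133.0], [397.0, 133.0]] [324.  92.]
0.06 0.074 [[246.0, 116.0], [401.0, 116.0], [249.0, 172.0], [398.0, 172.0]] [324. 115.]
0.06 0.079 [[245.0, 97.0], [402.0, 97.0], [248.0, 155.0], [399.0, 155.0]] [324. 101.]
0.06 0.084 [[244.0, 78.0], [403.0, 78.0], [247.0, 137.0], [400.0, 138.0]] [324.  87.]
```

Request:
step_arm --increments '[-0.17,4.79,-0.22,-0.131,0,0,-0.17,4.77,0.41,-0.131,0,0,-0.17,4.68,1.03,-0.131,0,0,-0.17,4.5,1.63,-0.131,0,0,-0.17,4.25,2.21,-0.131,0,0,-0.17,3.93,2.74,-0.131,0,0,1,3.3,3.84,-0.11,0,0,1,2.86,4.18,-0.11,0,0,1,2.39,4.47,-0.11,0,0,1,1.88,4.7,-0.11,0,0,1,1.36,4.88,-0.11,0,0,1,0.81,5,-0.11,0,0]'

```text
time: 12.62
position: [0.6031, -0.2531, 0.2274]
tool_rot: [1.162, 1.238, -1.162]
ft_force: [1.2, -0.2, -2.7]
grip_width: 0.333
```

Request:
step_arm --increments '[0,0,0,0,0,0,0,0,0,0,0,0]'

```text
time: 12.88
position: [0.6032, -0.2509, 0.2272]
tool_rot: [1.166, 1.238, -1.164]
ft_force: [-0.2, 1.6, -1.2]
grip_width: 0.331
```

```bash
python3 - <<'E'
from h import *
p,R,s=cur(); print(s['time'],p,'phi',np.arctan2(R[1,1],R[0,1]),np.round(s['joint_positions'],2),s['ft_force'],s['grip_width'])
k=K('wrist'); im=ctrl.get_image('wrist'); save(im,'w5')
for c in ('wrist','scene','top'):
  kk=K(c)
  if c!='wrist': im=ctrl.get_image(c); save(im,c+'5')
  for n in ['fork','puller','cap','rest','barrel']:
    for r in ctrl.spot_point(c,n)[:3]:
        w=toworld(kk,r['xyz']); print(c,n,round(r['score'],2),np.round(w,3),np.round(proj(kk,w)))
E
```

```text
12.875 [ 0.60319882 -0.25088457  0.22717693] phi 0.05995109334779826 [ 0.97  0.45 -0.84  1.41  0.33  1.43  0.19] [-0.23043476  1.57650549 -1.20043338] 0.3306429395255176
wrist rest 0.98 [ 0.423 -0.246 -0.001] [140. 191.]
wrist barrel 0.78 [ 0.599 -0.245  0.222] [313. 279.]
scene fork 0.66 [ 0.608 -0.292  0.033] [186. 285.]
scene fork 0.52 [ 0.424 -0.242  0.   ] [210. 238.]
scene puller 0.57 [ 0.608 -0.263 -0.002] [199. 292.]
scene cap 0.79 [0.501 0.475 0.001] [471. 245.]
scene cap 0.78 [0.485 0.187 0.007] [367. 244.]
scene cap 0.56 [ 0.61  -0.331  0.219] [156. 236.]
scene rest 0.88 [ 0.423 -0.239  0.001] [211. 237.]
scene rest 0.64 [0.578 0.274 0.003] [405. 270.]
scene barrel 0.69 [ 0.608 -0.241  0.222] [196. 233.]
scene barrel 0.55 [ 0.578  0.274 -0.001] [404. 271.]
top fork 0.57 [ 0.603 -0.295  0.035] [448. 209.]
top fork 0.32 [ 0.605 -0.332  0.215] [491. 191.]
top fork 0.15 [ 0.601 -0.247  0.216] [451. 192.]
top puller 0.94 [ 0.602 -0.264  0.003] [432. 211.]
top puller 0.54 [ 0.602 -0.247  0.218] [451. 191.]
top cap 0.97 [0.502 0.474 0.   ] [142. 241.]
top cap 0.73 [ 0.625  0.534 -0.   ] [122. 193.]
top cap 0.64 [ 0.487  0.183 -0.003] [257. 251.]
top rest 0.79 [ 0.427 -0.248  0.003] [426. 279.]
top barrel 0.97 [ 0.602 -0.245  0.219] [450. 191.]
```

View pics/w5.png

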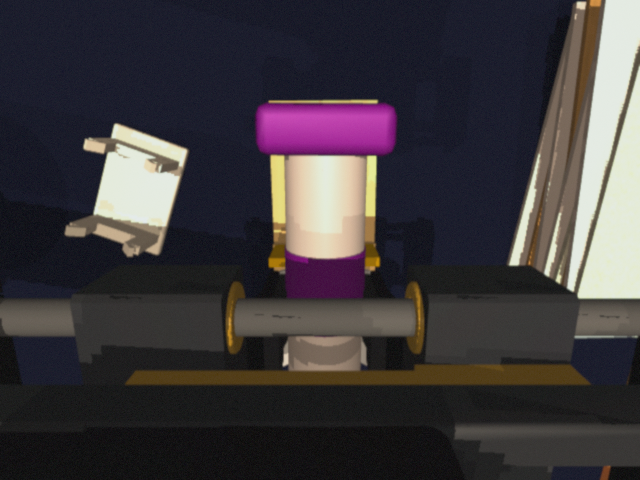

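View pics/scene5.png

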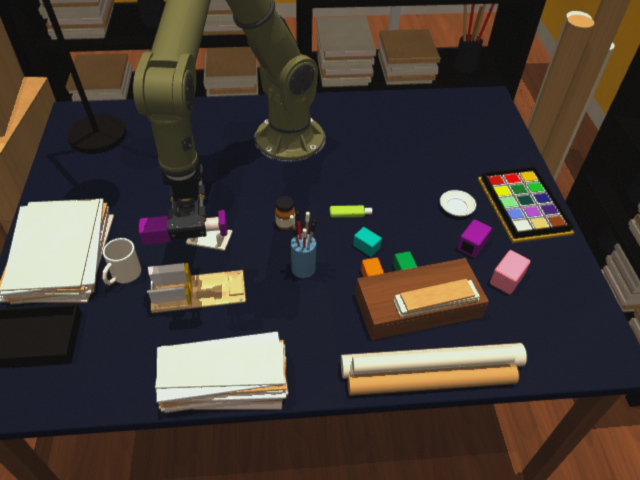

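```bash
python3 - <<'E'
import cv2
im=cv2.imread('pics/w5.png'); cv2.imwrite('pics/c6.png',cv2.resize(im[90:280,240:410],None,fx=3.1,fy=3.1,interpolation=cv2.INTER_CUBIC))
cv2.imwrite('pics/c7.png',cv2.resize(im[110:265,55:200],None,fx=3.8,fy=3.8,interpolation=cv2.INTER_CUBIC))
E
```

```text
(no output)
```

View pics/c6.png

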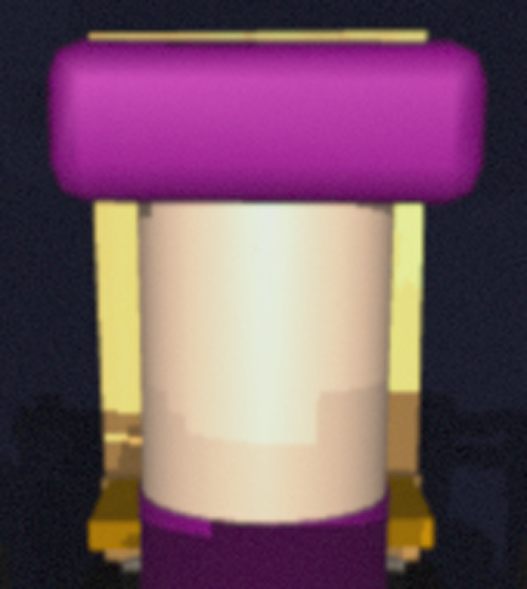

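View pics/c7.png

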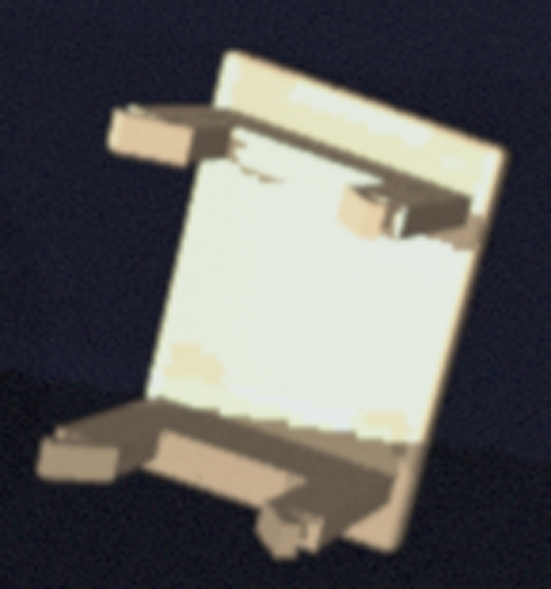

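```bash
python3 - <<'E'
from fit import *
k=K('wrist')
w=[pix2z(k,u,v,.004) for u,v in [(268.1,100.3),(378.1,99.7),(271,155.5),(273.5,244.8),(377.1,155.5),(374.2,241.6)]]
for x in w: print(np.round(x,4))
print('yaw L',np.arctan2(*(w[0]-w[3])[[1,0]]),'R',np.arctan2(*(w[1]-w[5])[[1,0]]))
q,r=fit([(k,(115.5,123.7),m(55,35,8)),(k,(187.9,149.5),m(55,-35,8)),(k,(157.6,254.7),m(-55,-35,8))],[.42,-.24,1.29]); print('rest',q,r.round(1).tolist())
q,r=fit([(k,(268.1,100.3),m(111,50,4)),(k,(378.1,99.7),m(111,-50,4))],[.6,-.26,1.6]); print('puller',q,r.round(1).tolist())
E
```

```text
[ 0.5461 -0.1562  0.004 ]
[ 0.6465 -0.1496  0.004 ]
[ 0.5501 -0.2056  0.004 ]
[ 0.555  -0.2928  0.004 ]
[ 0.6502 -0.1995  0.004 ]
[ 0.6551 -0.2834  0.004 ]
yaw L 1.636284210174653 R 1.6349436290530517
rest [ 0.42382122 -0.24697328  1.26998092] [[-0.8, -1.5], [0.4, 0.3], [0.2, 0.9]]
puller [ 0.60354872 -0.26367316  1.63632157] [[0.3, -0.0], [-0.3, -0.0]]
```

Request:
step_arm --increments '[4.5,0,0.1,0,0,0,4.5,0,0,0,0,0,4.5,0,0,0,0,0,1.5,0,0,0,0,0,1.5,0,0,0,0,0,1.5,0,0,0,0,0,1,0,0,0,0,0,1,0,0,0,0,0,0,0,0,0,0,0]'

```text
time: 14.9
position: [0.6028, -0.2527, 0.0262]
tool_rot: [1.165, 1.238, -1.166]
ft_force: [0.2, -0.6, -1.5]
grip_width: 0.329
```

```bash
python3 - <<'E'
from h import *
p,R,s=cur(); print(s['time'],p,'phi',np.arctan2(R[1,1],R[0,1]),R[2].round(3),s['ft_force'],s['grip_width'],s['torque'])
k=K('wrist'); im=ctrl.get_image('wrist'); save(im,'w6')
im=ctrl.get_image('scene'); save(cv2.resize(im[215:325,130:270],None,fx=5,fy=5,interpolation=cv2.INTER_CUBIC),'s6')
im=ctrl.get_image('top'); save(cv2.resize(im[160:250,370:520],None,fx=5,fy=5,interpolation=cv2.INTER_CUBIC),'t6')
E
```

```text
14.9 [ 0.60282505 -0.25272632  0.02621395] phi 0.060029325241708266 [-1.    -0.001 -0.   ] [ 0.18635839 -0.61580119 -1.53169437] 0.3294173520523739 [-0.00631568 -0.04683136 -0.01880151]
```

View pics/s6.png

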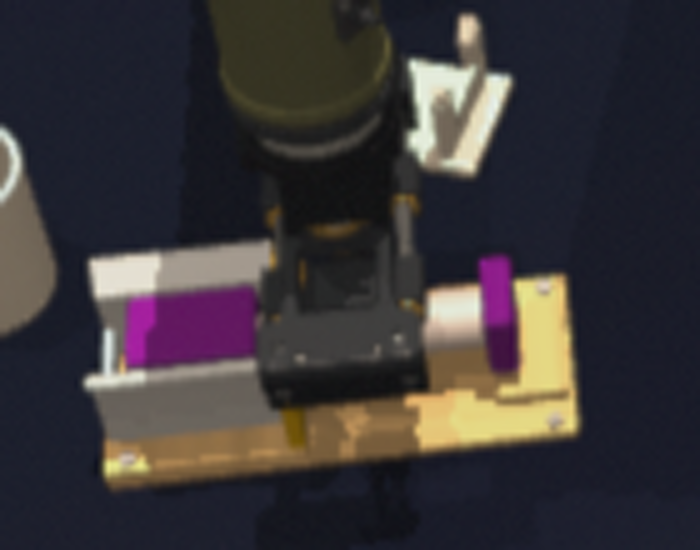

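View pics/w6.png

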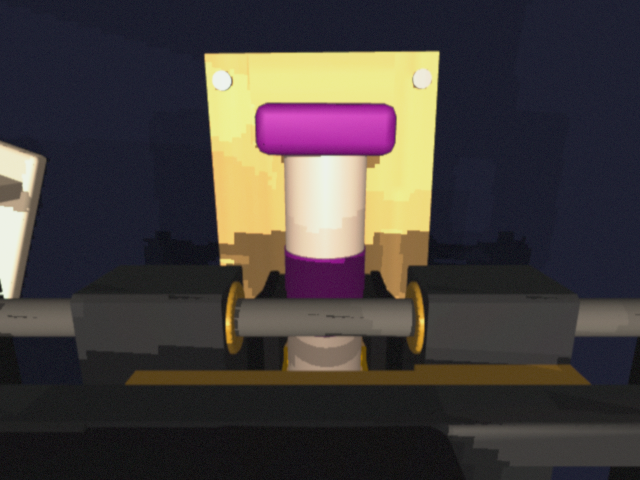

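View pics/t6.png

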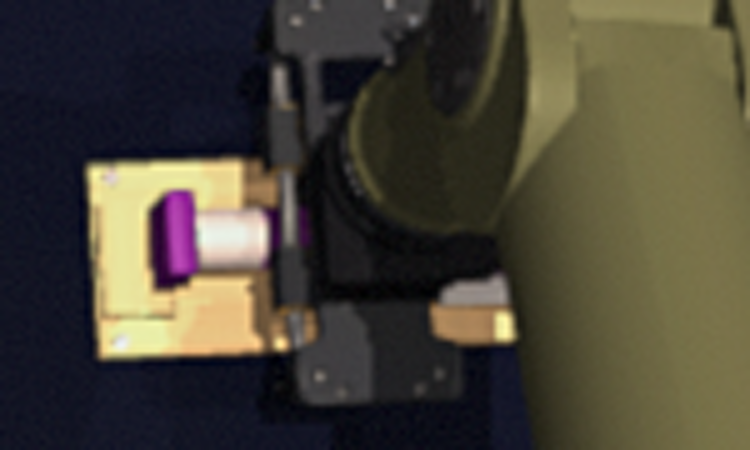

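Request:
step_arm --increments '[0.4,0,0,0,0,0,0.3,0,0,0,0,0,0.2,0,0,0,0,0,0,0,0,0,0,0]'

```text
time: 15.55
position: [0.6035, -0.253, 0.0191]
tool_rot: [1.164, 1.236, -1.165]
ft_force: [-1.9, 0.7, 5.0]
grip_width: 0.334
```

Request:
step_arm --increments '[-0.1,0,0,0,0,0,0,0,-0.3,0,0,0,0,0,-0.4,0,0,0,0,0,-0.4,0,0,0,0,0,-0.4,0,0,0,0,0,-0.4,0,0,0,0,0,-0.4,0,0,0]' --fingers 0 --force 60

```text
time: 16.42
position: [0.6026, -0.2422, 0.0197]
tool_rot: [1.159, 1.22, -1.174]
ft_force: [4.3, -21.9, -2.8]
grip_width: 0.329
```

Request:
step_arm --increments '[0,0,-0.4,0,0,0,0,0,-0.4,0,0,0,0,0,-0.4,0,0,0,0,0,-0.4,0,0,0]'

```text
time: 16.92
position: [0.6011, -0.2152, 0.0192]
tool_rot: [1.164, 1.235, -1.166]
ft_force: [-0.0, -3.7, 0.7]
grip_width: 0.332
```

Request:
step_arm --increments '[0,0,-0.8,0,0,0,0,0,-0.8,0,0,0,0,0,-0.8,0,0,0,0,0,-0.8,0,0,0,0,0,-0.8,0,0,0,0,0,-0.5,0,0,0,0,0,0,0,0,0]'

```text
time: 17.8
position: [0.5983, -0.1685, 0.019]
tool_rot: [1.164, 1.237, -1.164]
ft_force: [-0.1, -0.8, -1.9]
grip_width: 0.335
```

```bash
python3 - <<'E'
from h import *
p,R,s=cur(); print(s['time'],p,'phi',np.arctan2(R[1,1],R[0,1]),R[2].round(3),s['ft_force'],s['grip_width'])
k=K('wrist'); im=ctrl.get_image('wrist'); save(im,'w7')
kk=K('scene'); im=ctrl.get_image('scene'); save(cv2.resize(im[215:325,130:270],None,fx=5,fy=5,interpolation=cv2.INTER_CUBIC),'s7')
for n in ('cap','barrel'):
    for r in ctrl.spot_point('scene',n)[:4]:
        w=toworld(kk,r['xyz']); print(n,round(r['score'],2),np.round(w,3),np.round(proj(kk,w)))
E
```

```text
17.8 [ 0.59831258 -0.16845031  0.01900549] phi 0.06075581750206139 [-1.  0.  0.] [-0.14519194 -0.75585315 -1.91685837] 0.33509303319194605
cap 0.83 [ 0.503  0.474 -0.001] [471. 246.]
cap 0.83 [ 0.622  0.537 -0.002] [506. 279.]
cap 0.68 [0.486 0.184 0.009] [366. 244.]
cap 0.59 [ 0.609 -0.336  0.015] [169. 290.]
barrel 0.59 [ 0.602 -0.157  0.014] [240. 284.]
```

View pics/s7.png

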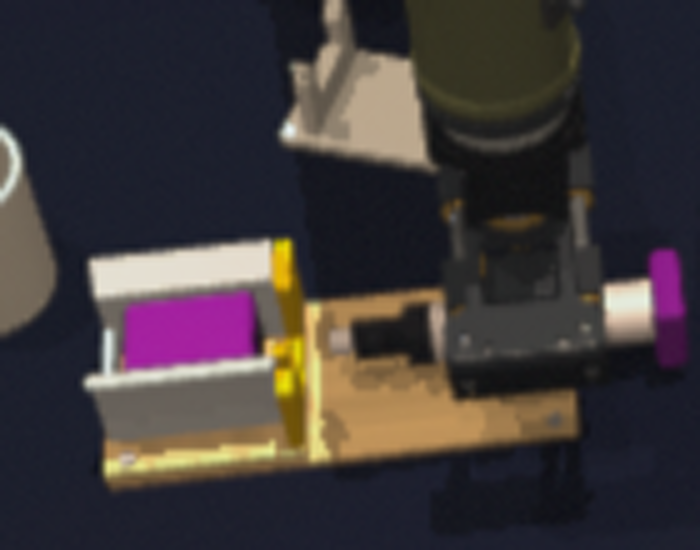

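View pics/w7.png

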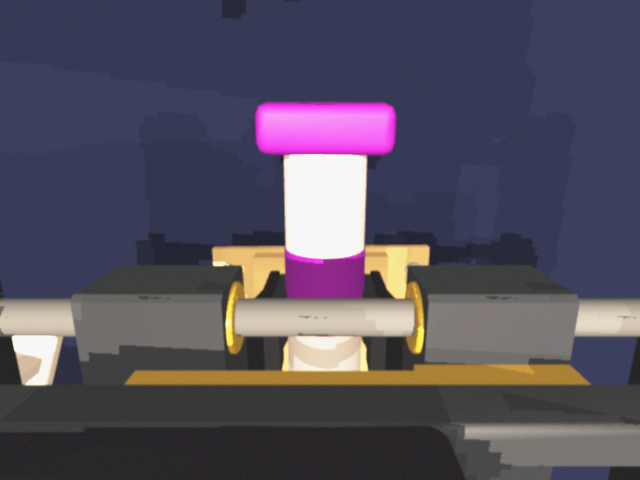

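```bash
python3 - <<'E'
from h import *
plan([([.598,-.1685,.13],.0608,3),([.422,-.2507,.13],-.29)])
E
```

```text
0 [-3.7, -0.01, -0.04, -0.001, 0, 0, -3.7, -0.01, -0.04, -0.001, 0, 0, -3.7, -0.01, -0.04, -0.001, 0, 0, 0, -4.52, 1.78, 0.088, 0, 0, 0, -4.34, 2.17, 0.088, 0, 0, 0, -4.14, 2.54, 0.088, 0, 0, 0, -3.9, 2.9, 0.088, 0, 0]
end [ 0.4219 -0.2506  0.13  ] 7
```

Request:
step_arm --increments '[-2.5,0,0,0,0,0,-4.2,0,0,0,0,0,-4.4,0,0,0,0,0,0,-4.52,1.78,0.088,0,0,0,-4.34,2.17,0.088,0,0,0,-4.14,2.54,0.088,0,0,0,-3.9,2.9,0.088,0,0,0,0,0,0,0,0,0,0,0,0,0,0]'

```text
time: 19.12
position: [0.4226, -0.251, 0.1304]
tool_rot: [1.421, 1.055, -1.42]
ft_force: [0.5, 0.3, -1.3]
grip_width: 0.33
```

```bash
python3 - <<'E'
from h import *
p,R,s=cur(); print(s['time'],p,'phi',np.arctan2(R[1,1],R[0,1]),R[2].round(3),s['ft_force'],s['grip_width'],np.round(s['joint_positions'],2))
k=K('wrist'); im=ctrl.get_image('wrist'); save(im,'w8')
kk=K('scene'); im=ctrl.get_image('scene'); save(cv2.resize(im[180:325,110:270],None,fx=4.1,fy=4.1,interpolation=cv2.INTER_CUBIC),'s8')
E
```

```text
19.125 [ 0.42264194 -0.25095194  0.13036379] phi -0.2920146173603376 [-1.     0.001  0.   ] [ 0.53101647  0.31648875 -1.27686486] 0.32963803169637323 [ 1.26  0.11 -0.82  1.93  0.09  1.14  0.12]
```

View pics/s8.png

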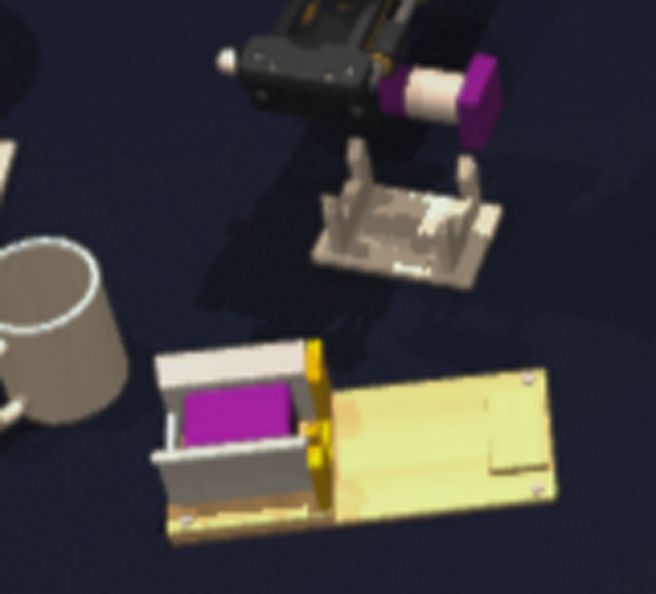

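View pics/w8.png

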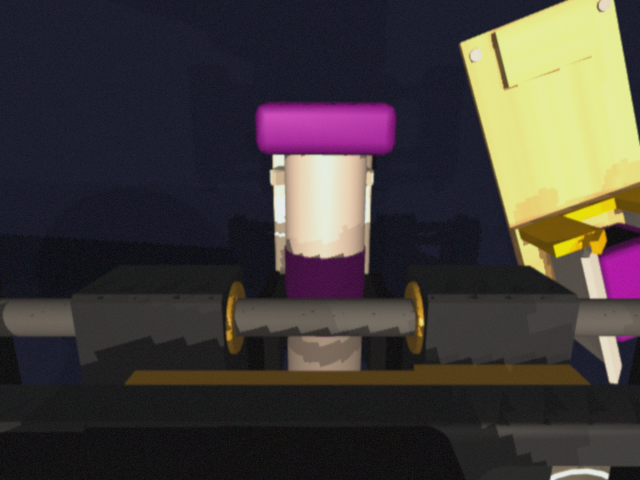

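```bash
python3 - <<'E'
import cv2
im=cv2.imread('pics/w8.png'); cv2.imwrite('pics/c8.png',cv2.resize(im[145:285,250:400],None,fx=4.2,fy=4.2,interpolation=cv2.INTER_CUBIC))
E
```

```text
(no output)
```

View pics/c8.png

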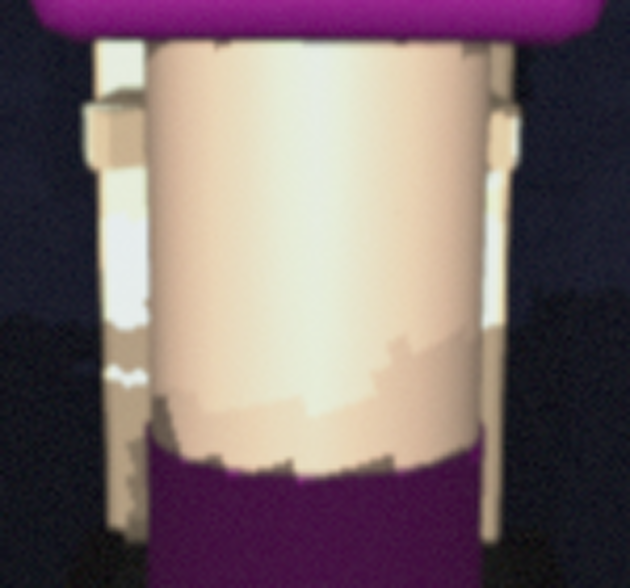

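```bash
python3 - <<'E'
from h import *
k=K('wrist'); p,R,s=cur()
e=lambda u,v,z: pix2z(k,250+u/4.2,145+v/4.2,z)
L=[e(96,40,.008),e(108,530,.008)];Rr=[e(514,50,.008),e(499,540,.008)]
yl=np.arctan2(*(L[0]-L[1])[[1,0]]);yr=np.arctan2(*(Rr[0]-Rr[1])[[1,0]]); y=(yl+yr)/2; print(yl,yr, 'tool yaw',np.arctan2(R[1,1],R[0,1])+np.pi/2)
n=np.array([-np.sin(y),np.cos(y),0]); print('lat rel TCP: L',(np.mean(L,0)-p)@n,'R',(np.mean(Rr,0)-p)@n)
print('post lat', (e(85,135,.059)-p)@n,(e(518,135,.059)-p)@n)
d=np.array([np.cos(y),np.sin(y),0]); print('post far/near along from TCP',(e(115,105,.059)-p)@d,(e(115,168,.059)-p)@d)
# barrel body lateral at axis top z: 
z=p[2]-.007+.037
for u0,u1,v in ((150,490,80),(150,484,330)): print('barrel lat',(e((u0+u1)/2,v,z)-p)@n)
E
```

```text
1.2751135206589064 1.2795116360146142 tool yaw 1.281026040289741
lat rel TCP: L 0.03570907344207858 R -0.03393277199342977
post lat 0.031019833984357148 -0.028774982713664698
post far/near along from TCP 0.04779735861337888 0.03915170555053819
barrel lat -0.000963393561624604
barrel lat -0.0008267158675128975
```

Request:
step_arm --increments '[3,-0.2,0,0.003,0,0,2.5,0,0,0,0,0,1.5,0,0,0,0,0,1.5,0,0,0,0,0,1,0,0,0,0,0,0.5,0,0,0,0,0,0,0,0,0,0,0]'

```text
time: 20.1
position: [0.4207, -0.2504, 0.0304]
tool_rot: [1.423, 1.054, -1.423]
ft_force: [0.1, 0.9, -0.2]
grip_width: 0.33
```

```bash
python3 - <<'E'
from h import *
p,R,s=cur(); print(s['time'],p,'phi',np.arctan2(R[1,1],R[0,1]),R[2].round(3),s['ft_force'],s['grip_width'])
k=K('wrist'); im=ctrl.get_image('wrist'); save(im,'w9')
kk=K('scene'); im=ctrl.get_image('scene'); save(cv2.resize(im[190:265,150:260],None,fx=6.5,fy=6.5,interpolation=cv2.INTER_CUBIC),'s9')
E
```

```text
20.1 [ 0.42066451 -0.25039115  0.03044511] phi -0.2948439361528966 [-1.  0.  0.] [ 0.07723328  0.93137196 -0.17174798] 0.3301897414802608
```

View pics/s9.png

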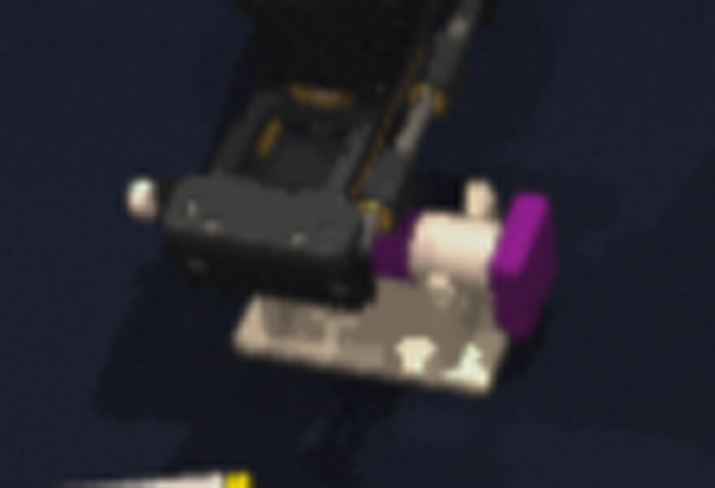

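View pics/w9.png

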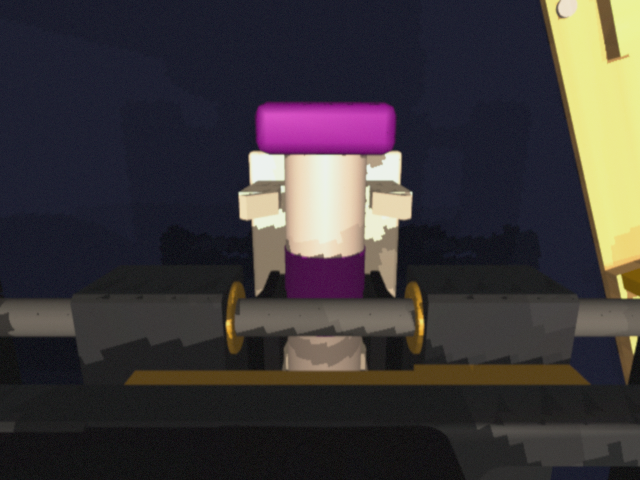

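Request:
step_arm --increments '[0.15,0,0,0,0,0,0,0,0,0,0,0]'

```text
time: 20.45
position: [0.4208, -0.2505, 0.0302]
tool_rot: [1.422, 1.054, -1.424]
ft_force: [-4.7, 2.5, 13.3]
grip_width: 0.33
```

Request:
step_arm --increments '[0,0,0,0,0,0,0,0,0,0,0,0,0,0,0,0,0,0]' --fingers 60

```text
time: 20.82
position: [0.4202, -0.2504, 0.0283]
tool_rot: [1.423, 1.055, -1.423]
ft_force: [-0.0, 0.2, 0.2]
grip_width: 0.567
```

Request:
step_arm --increments '[-2,0,0,0,0,0,-4,0,0,0,0,0,-5,0,0,0,0,0,-4,0,1,0,0,0,-2,0,5,0,0,0,0,0,5,0,0,0,0,0,0,0,0,0]'

```text
time: 21.7
position: [0.3856, -0.36, 0.198]
tool_rot: [1.428, 1.05, -1.429]
ft_force: [1.3, 0.8, -0.3]
grip_width: 0.596
```

```bash
python3 - <<'E'
from h import *
p,R,s=cur(); print(s['time'],p,s['ft_force'],s['grip_width'])
for c in ('wrist','scene','top'):
    k=K(c); im=ctrl.get_image(c); save(im,c+'10')
    for n in ('cap','barrel','rest','cap_mouth'):
        for r in ctrl.spot_point(c,n)[:4]:
            w=toworld(k,r['xyz']); print(c,n,round(r['score'],2),np.round(w,3),np.round(proj(k,w)))
im=cv2.imread('pics/scene10.png'); cv2.imwrite('pics/s10.png',cv2.resize(im[180:325,110:270],None,fx=4.1,fy=4.1,interpolation=cv2.INTER_CUBIC))
im=cv2.imread('pics/top10.png'); cv2.imwrite('pics/t10.png',cv2.resize(im[170:310,370:520],None,fx=4.2,fy=4.2,interpolation=cv2.INTER_CUBIC))
E
```

```text
21.7 [ 0.38555046 -0.36003912  0.19803393] [ 1.3423949   0.75421692 -0.30406081] 0.5957858189097331
wrist cap 0.9 [ 0.606 -0.335  0.011] [567. 109.]
wrist cap 0.36 [ 0.527 -0.454 -0.006] [494. 259.]
wrist barrel 0.69 [ 0.417 -0.247  0.021] [320.  70.]
wrist cap_mouth 0.64 [ 0.606 -0.3    0.035] [579.  59.]
scene cap 0.96 [ 0.62   0.543 -0.001] [508. 278.]
scene cap 0.87 [0.486 0.188 0.005] [368. 245.]
scene cap 0.8 [ 0.612 -0.335  0.01 ] [169. 292.]
scene cap 0.58 [0.5   0.474 0.002] [471. 245.]
scene barrel 0.56 [ 0.424 -0.24   0.024] [209. 232.]
scene rest 0.82 [ 0.425 -0.242  0.003] [210. 237.]
scene cap_mouth 0.83 [0.53  0.449 0.027] [467. 247.]
scene cap_mouth 0.73 [0.59  0.566 0.03 ] [516. 261.]
scene cap_mouth 0.71 [ 0.61  -0.302  0.034] [181. 285.]
scene cap_mouth 0.65 [0.463 0.16  0.02 ] [356. 236.]
top cap 0.85 [ 0.607 -0.336  0.011] [460. 209.]
top cap 0.78 [ 0.487  0.182 -0.001] [257. 251.]
top cap 0.62 [0.497 0.475 0.002] [141. 243.]
top cap 0.61 [0.626 0.533 0.001] [122. 193.]
top barrel 0.64 [ 0.42  -0.244  0.023] [426. 281.]
top rest 0.69 [ 0.425 -0.247 -0.   ] [425. 280.]
top rest 0.68 [ 0.597  0.18  -0.001] [260. 208.]
top cap_mouth 0.96 [0.591 0.562 0.032] [104. 203.]
top cap_mouth 0.95 [0.533 0.449 0.029] [149. 228.]
top cap_mouth 0.71 [0.466 0.163 0.022] [263. 258.]
top cap_mouth 0.68 [ 0.604 -0.306  0.034] [452. 208.]
```

View pics/s10.png

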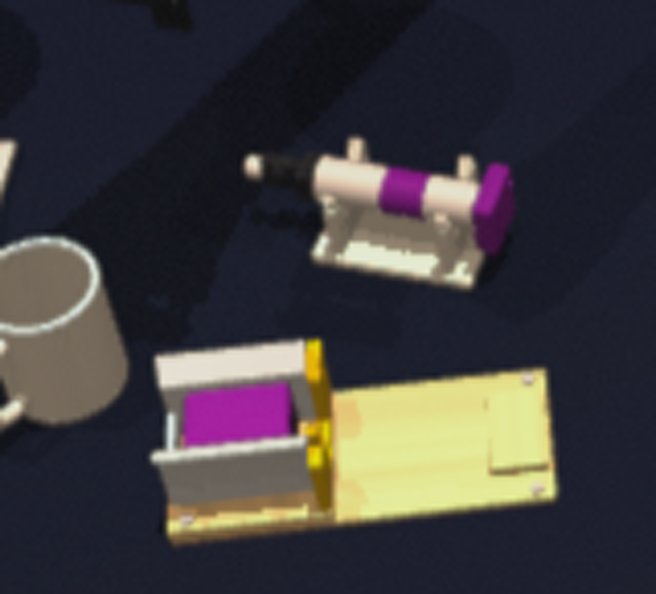

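View pics/wrist10.png

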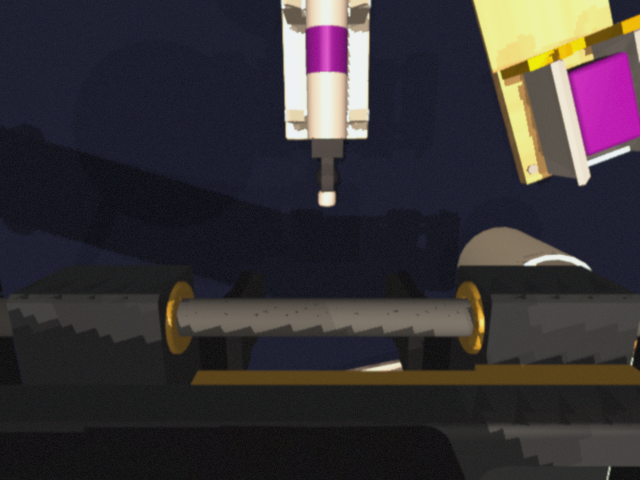

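View pics/t10.png

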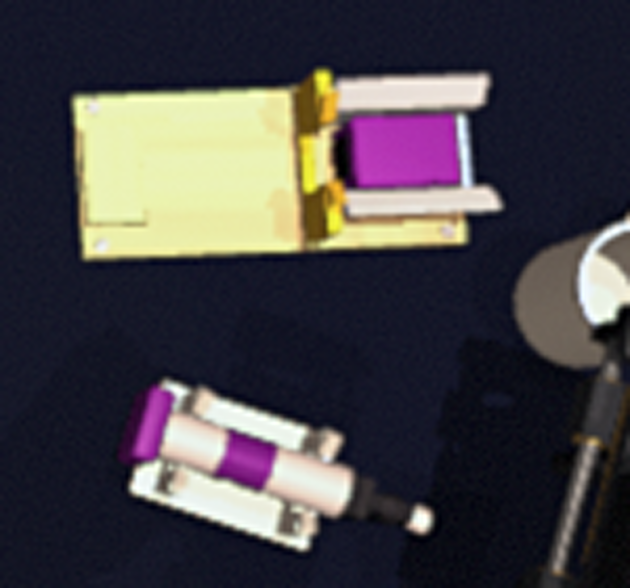

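```bash
python3 - <<'E'
from h import *
k=K('wrist'); y=1.279; d=np.array([np.cos(y),np.sin(y),0]);n=np.array([-d[1],d[0],0]);o=np.array([.4238,-.245,0])
f=lambda u,v,z:(((pix2z(k,u,v,z)-o)@d).round(4),((pix2z(k,u,v,z)-o)@n).round(4))
print('base corners',f(286,138,.008),f(368,138,.008)); print('nib tip',f(326.5,206,.045),'body end',f(327,139,.050),f(327,139,.06),'band c',f(327,48,.06))
E
```

```text
base corners (np.float64(-0.0504), np.float64(0.0346)) (np.float64(-0.0506), np.float64(-0.0356))
nib tip (np.float64(-0.1031), np.float64(0.0001)) body end (np.float64(-0.0511), np.float64(-0.0003)) (np.float64(-0.0511), np.float64(-0.0002)) band c (np.float64(0.0101), np.float64(-0.0003))
```

```bash
python3 -c "
from bench import ctrl
print(ctrl.close_job()); s=ctrl.get_state(); print(s['time'],s['ft_force'])"
```

```text
the job is handed in; nothing more can be done
None
the job is handed in; nothing more can be done
```

I completed the job and handed it in at about 22.5 s of the 64 s allowed. No verdict was reported.

I drew the purple marker out by its cap, laid it capped on the open table and let go. Then I took it by the barrel, laid it in the puller and pulled the barrel free, which took about 22 N on the wrist. I laid it in both saddles of the white rest and let go.

**Barrel:** the last pictures show it in both saddles. It is centred to about 1 mm along and under 1 mm across, measured against the rest's own edges.

**Cap:** it lies in the trough with its mouth about 9 mm from the fork.

**Robot:** the gripper was open, 0.2 m above the table and touching nothing. The other markers and loose things showed no movement in the pictures, though I did not measure them one by one at the end.

**Disagreements, none of which affected the outcome:**
- The top and scene cameras differed by about 6 mm on the puller's and rest's positions, so I refined both with the wrist camera before placing.
- My final wrist check put the rest about 4.5 mm from my stored estimate along its length. I therefore judged the centring against the rest's visible corners.

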